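Rock the battery pack into its charger pocket

ROBOT

A 6-joint arm with a two-finger parallel gripper is mounted at the origin on the work surface; the furniture and walls round the work are solid. World frame = base frame: x ahead of the robot, y to its left, z up, the work surface at z = 0. Lengths are in mm, angles in rad, forces in N, time in s.
With the tool pointing down it reaches from about 150 to 775 mm from the base axis. Payload 6.1 kg.
Tool frame: the origin (TCP) lies at the very end of the fingers, on their centre line; the grasp point (between the pads) lies 19 mm behind it; z points along the fingers, y is the line along which they close (so a half turn about z gives the same grasp; the last joint's range is limited). The gripper opens to 85 mm and grips with 20 to 120 N. Pads are 22 mm wide; open, the fingers measure 114 mm over their backs; the gripper's body (76 mm by 85 mm) begins 54 mm behind the grasp point. The pads swing forward as they close: fully open they stand 13 mm farther back than shut.
Start: joints at [-1.27, 0.126, -0.04, 1.405, 0, 1.571], TCP at [155.543, -501.413, 231.295] pointing down, gripper open.
Joint ranges: [-2.72, 2.72], [-0.95, 1.95], [-1.27, 1.35], [-1.78, 2.02], [-1.46, 1.47], [-3.14, 3.14]. Speed limits (rad/s): [2.39, 2.39, 3.01, 3.14, 3.14, 3.14].

INTERFACE

Orientations are given as a rotation vector (axis times angle).
In Python, from cell import arm gives the robot as it stands. Calls block until the motion is done:
- arm.movep(position, orientation): joint-space move of the TCP to a pose.
- arm.line_to(position, ori=None, speed=150, guard=None): straight line of the TCP; ori=None keeps the orientation; speed is the mean speed in mm/s. With guard (N) it stops when the force on the tool has changed by that much, and returns True; else False.
- arm.move_joints(angles): joint-space move.
- arm.gripper_to(opening, grip_force=None): finger opening in mm; grip_force is the grip in N (None keeps the last); returns when the fingers have stopped.
- arm.pause(seconds).
- arm.ik(position, orientation): joint angles nearest the present ones, or None.
- arm.sense(): the state.
- arm.read_camera(name): name is "scene" or "side" or "wrist"; returns the picture (384x512x3 uint8, red, green, blue); there is no depth.
- arm.camera_params(name): a dict with "fx", "fy", "cx", "cy" (pixels), "R" (3x3) and "t" (3): a world point X has camera coordinates R X + t. Camera axes: x right, y down, z forward; pixel columns grow to the right and rows downward; lengths in mm; the calibration is good to about 2 mm. A picture is of the moment at which its call begins: read the wrist's pose just before it. camera_params takes no time and is no camera call; for the wrist camera it gives the pose at the moment of the call.
A pose or a line that the arm cannot do raises arm.PlanningError and nothing moves.
- arm.finish_job(): hands the job in; it is judged then, once.
Trained networks look in the newest picture that a camera, given by its name, has taken for a name from the list of things; names that differ only in an ending like _2 or _b are one class to them, and where a whole thing is asked for, a point or a joint stands for the part that bears it (a point fixed in the world has none). Each returns a list of dicts, best first, with "confidence" (0 to 1); they miss things now and then, are a little off and sometimes report something else, mostly with a low value. They report only what shows in the picture. A call takes as long as a camera call. They do not tell look-alikes from the thing itself.
- arm.trace(camera, label): "mask" (384x512 bool, what is visible of it) and "bbox" ([left, top, width, height] as shares, 0 to 1, of the picture: columns of its width, rows of its height, round what is visible of it).
- arm.landmark_of(camera, label): "point" ([row, column] as shares, 0 to 1, of the picture: columns of its width, rows of its height: a listed point, or the origin of a listed thing).
The state is a dict: "clock": time; "joint_pos": joint angles; "qd": joint speeds; "tau": joint torques, N m; "position": TCP position; "ee_rot": TCP orientation; "contact_force": force on the tool from outside, world axes, zero at the start; "wrist_torque": the same for the moment, N m; "width": finger opening in mm; "gripper_force": force on a finger pad.
Only numpy, scipy, OpenCV 4.12 (cv2) and the standard library are available. Lean on these libraries where they do the work, as an engineer would, in place of code of your own. Each camera call takes 0.05 s, during which the arm holds its last target. There are 200 camera calls.

TASK

Put the black and yellow battery pack on charge: tilt it, slip its toe under the charger's orange lip against the sprung contact, then rock the other end down behind the end wall until the pack lies flat, fully home on the pocket floor, and let go. Feel your way gently, without ramming or forcing it, and leave the tape roll, the tally counter and the tray of plugs where they are.

Things in the scene. Friction and masses are not known exactly. Their poses are not given: they have to be found in the camera images.
- battery: loose battery pack, 0.15 to 0.3 kg, black with yellow band and top. Body 70 (x) x 36 (y) x 32 (z) mm; origin under the body's centre, z up; tail face at x=+35 mm. At the -x end a toe 26 mm wide, 8 mm high sticks out at the bottom from x=-35 to -49 mm. Grip it across the 36 mm width on its upper half: seated, the pocket's side walls cover its lowest 8 mm.
- toe (a point): lower front edge of the battery's toe, at (-49, 0, 0) mm in the battery's frame; same axes as the battery.
- charger: screwed to the bench: dark steel plate 150 x 94 x 5 mm, grey plastic pocket on it. Origin at bench height, z up; -x is the end with the orange lip. The pocket is clamped on it in slots and on shims: up to 6 mm either way along x and 3 mm up or down from mid setting. This shift is not measured, must be felt, and stays under working forces. Sites below: mid setting; all shift together.
- pocket_floor (a point): on the pocket floor, 12 mm above the bench in mid setting, over the charger's origin; charger's axes. The seated battery's origin belongs here (give or take the shift), axes parallel, tail inside the tail wall, toe under the lip. Pocket 38 mm wide (y -19 to +19 mm), side walls 8 mm above the floor with a 2 mm lead-in at the top.
- lip_edge (a point): edge of the orange lip's underside, at x=-43 mm, 11 mm above the pocket floor (mid setting). The lip runs from here 35 mm along -x, its top 15 mm above the floor, over a slot 29 mm wide for the toe.
- contact_face (a point): foot of the face of the black contact block under the lip, at rest, x=-44 mm, on the pocket floor (mid setting). Block 9 mm high; it springs back along -x: 2 N at first touch, 0.5 N more per mm, hard stop after 7 mm (5.5 N). The battery's toe must push it 5 mm or more for the tail to pass the tail wall.
- tail_wall (a point): top inner edge of the wall at the pocket's +x end, at x=+35 mm, 12 mm above the pocket floor (mid setting). Wall 9 mm thick, full width.
- tape: roll of brown packing tape lying flat, 94 x 104 x 48 mm, origin under its centre; bystander
- counter: round white tally counter, 50 x 67 x 24 mm, origin under its centre; bystander
- tray: shallow grey tray with blue plugs, 100 x 150 x 26 mm, origin under its centre; bystander
Things that resemble listed ones, but are neither listed nor needed, are in the scene too. Of the things shaped like the battery, the black one is meant.

How it is judged:
By the outcome, as a careful person would: the job done as asked, in the order asked, and still so for the second after the job is handed in, with the robot touching nothing.
It also fails if it takes over 69 s, if anything falls off the work surface, if the arm or the gripper's body presses on something with over 40 N, if the wrist force passes 120 N, or if a joint passes its speed limit or range.

## Working session

There is one attempt and no reset: what is moved stays moved. The work goes in short steps, each a Python script; the robot and the scene stay as the last script left them, time stands still between calls to the robot, and variables do not carry over. Pictures are saved under pics/ and viewed, at most 10 in all, crops included, and the job is handed in when it is done.

```bash
mkdir -p pics; ls
python3 - <<'E'
from cell import arm
import cv2,numpy as np
a=arm.read_camera("scene");b=arm.read_camera("side")
cv2.imwrite("pics/s.png",cv2.resize(a[:,:,::-1],(800,600),interpolation=cv2.INTER_CUBIC))
cv2.imwrite("pics/d.png",cv2.resize(b[:,:,::-1],(800,600),interpolation=cv2.INTER_CUBIC))
for c in("scene","side"):
    p=arm.camera_params(c);R=np.array(p["R"]);print(c,p["fx"],p["cx"],p["cy"],(-R.T@np.array(p["t"])).round(),R[2].round(2))
    for l in("battery","toe","charger","pocket_floor","lip_edge","tail_wall"):
        print(l,[(round(d["confidence"],2),np.round(np.array(d["point"])*[384,512],1)) for d in arm.landmark_of(c,l)])
s=arm.sense();print(s["clock"],s["ee_rot"],s["contact_force"])
E
```

```text
pics
scene 394.0319913544869 253.82997079052598 196.96952471622586 [-259.  778.  535.] [ 0.7  -0.55 -0.45]
battery [(0.94, array([229.9, 231.8])), (0.75, array([221.7, 271.8])), (0.66, array([190.9, 370. ])), (0.59, array([223.4, 320.8])), (0.53, array([294.2, 151.5]))]
toe [(0.94, array([220.1, 340.4])), (0.68, array([224.6, 215.1]))]
charger [(0.59, array([190. , 293.1]))]
pocket_floor [(0.6, array([191. , 289.5]))]
lip_edge [(0.91, array([184.5, 275.8]))]
tail_wall [(0.64, array([187.9, 303.7]))]
side 467.62975349681625 251.56231776498458 189.2566211376468 [ 595. -828.  978.] [-0.06  0.74 -0.67]
battery [(0.92, array([180. , 234.9])), (0.83, array([206.4, 220.7])), (0.71, array([134.4, 209.7])), (0.59, array([228.9, 189.2]))]
toe [(0.83, array([207.3, 237.7])), (0.72, array([238.1, 174.4])), (0.65, array([177. , 248.3])), (0.49, array([247.1, 245.3]))]
charger [(0.76, array([244.3, 245.6]))]
pocket_floor [(0.8, array([242.3, 247.1]))]
lip_edge [(0.69, array([238.9, 266.1])), (0.34, array([246.1, 245.5]))]
tail_wall [(0.93, array([241.6, 236.1]))]
0.7 [3.10611449e+00 4.70683068e-01 2.82961987e-05] [ 0.09646286  0.77096372 -0.68888027]
```

View pics/s.png

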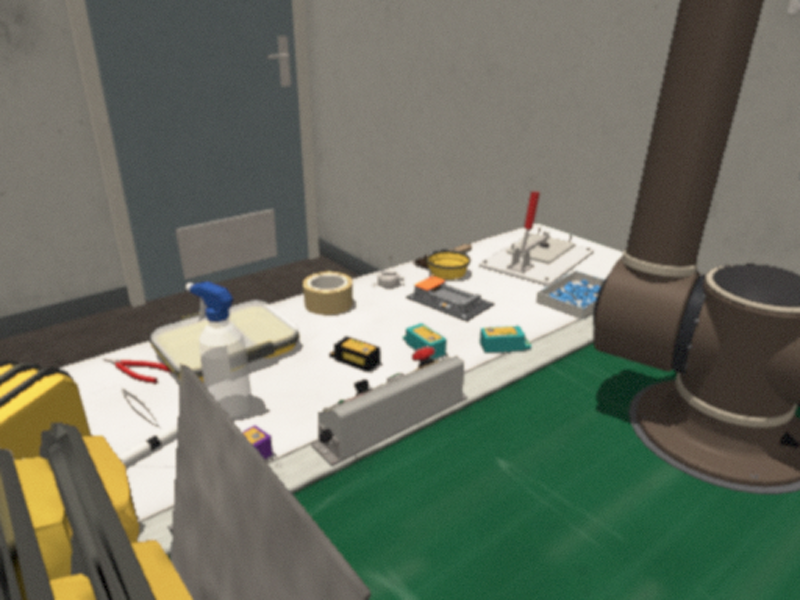

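View pics/d.png

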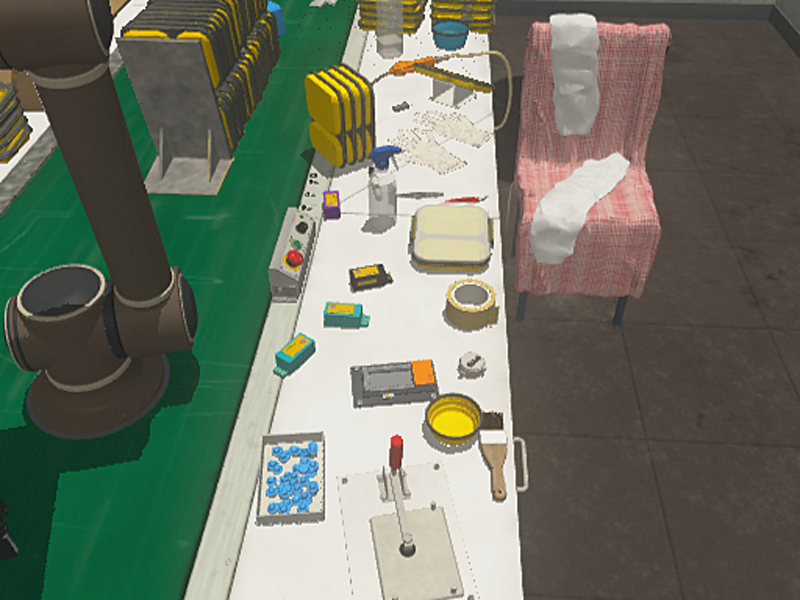

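The black pack is at scene (357,352) and side (367,277), both in 800x600 pixels, with its toe pointing right in the side view. These could be mistaken for it:
- teal packs at side (343,315) and (296,352)
- purple pack at side (331,204)
- yellow packs in the rack at side (340,115)

The charger is at side (395,382), with its orange lip to the right. The black pack is the one described. I'll triangulate and then look at it with the wrist camera.

```bash
cat > h.py <<'E'
from cell import arm
import cv2,numpy as np
from scipy.spatial.transform import Rotation as Ro
def ray(p,rc):
    R=np.array(p["R"]);o=-R.T@np.array(p["t"])
    d=R.T@np.array([(rc[1]-p["cx"])/p["fx"],(rc[0]-p["cy"])/p["fy"],1]);return o,d
def onz(p,rc,z):
    o,d=ray(p,rc);return o+d*(z-o[2])/d[2]
def proj(p,X):
    c=np.array(p["R"])@np.asarray(X,float)+np.array(p["t"]);return np.array([p["cy"]+p["fy"]*c[1]/c[2],p["cx"]+p["fx"]*c[0]/c[2]])
def tri(ps):
    A=0;b=0
    for p,rc in ps:
        o,d=ray(p,rc);d=d/np.linalg.norm(d);M=np.eye(3)-np.outer(d,d);A=A+M;b=b+M@o
    return np.linalg.solve(A,b)
def wrist(name,labels):
    p=arm.camera_params("wrist");im=arm.read_camera("wrist")
    cv2.imwrite(f"pics/{name}.png",cv2.resize(im[:,:,::-1],(800,600),interpolation=cv2.INTER_CUBIC))
    for l,z in labels:
        for d in arm.landmark_of("wrist",l):
            rc=np.array(d["point"])*[384,512];print(l,round(d["confidence"],2),(rc*1.5625).round()[::-1],onz(p,rc,z).round(1))
    return p,im
E
python3 - <<'E'
from h import *
s=arm.camera_params("scene");d=arm.camera_params("side")
for n,a,b,z in [("bat",(229.9,231.8),(180,234.9),0),("toe",(224.6,215.1),(177,248.3),0),("charger",(190,293.1),(244.3,245.6),0),("floor",(191,289.5),(242.3,247.1),12),("lip",(184.5,275.8),(238.9,266.1),23),("tail",(187.9,303.7),(241.6,236.1),24)]:
    print(n,tri([(s,a),(d,b)]).round(1),onz(s,a,z).round(1),onz(d,b,z).round(1))
p=arm.camera_params("wrist");R=np.array(p["R"]);S=arm.sense()
T=Ro.from_rotvec(S["ee_rot"]).as_matrix();print((T.T@(-R.T@p["t"]-S["position"])).round(1),(T.T@R.T).round(2),p["fx"],p["cx"],p["cy"],T.round(2))
E
```

```text
bat [450.5 294.5   6.1] [455.4 288.7   0. ] [451.2 304.3   0. ]
toe [493.9 314.1   6.7] [503.8 308.2   0. ] [493.  321.8   0. ]
charger [509.7  22.6  13.3] [530.9   3.2   0. ] [507.8  33.4   0. ]
floor [513.6  32.7  11.1] [514.7  33.9  12. ] [512.4  30.4  12. ]
lip [565.2  43.3  16.7] [557.3  52.1  23. ] [564.3  36.3  23. ]
tail [481.7  12.2  30.2] [486.6   2.9  24. ] [483.3  20.3  24. ]
[  67.8   -1.1 -143.3] [[-0.   -0.96 -0.26]
 [ 1.   -0.    0.  ]
 [-0.   -0.26  0.96]] 294.3652837676469 253.2595427406296 194.00770573161984 [[ 0.96  0.3   0.  ]
 [ 0.3  -0.96 -0.  ]
 [ 0.    0.   -1.  ]]
```

Run:
```python
from h import *
s=arm.camera_params("scene");d=arm.camera_params("side")
print("clamp top",tri([(s,(123,341)),(d,(279.5,254))]).round())
yaw=np.deg2rad(20)
def down(a): return Ro.from_matrix(np.array([[np.cos(a),np.sin(a),0],[np.sin(a),-np.cos(a),0],[0,0,-1]]).T.T).as_rotvec()
arm.movep([380,-300,260],down(np.deg2rad(17)))
arm.movep([515,34,130+25],down(np.deg2rad(17)))
arm.pause(.2)
wrist("w_ch",[("charger",0),("pocket_floor",12),("lip_edge",23),("tail_wall",24),("contact_face",12)])
print(arm.sense()["clock"])
```

```text
clamp top [ 549. -214.  170.]
charger 0.65 [403. 288.] [513.3  28.6   0. ]
pocket_floor 0.95 [398. 290.] [513.9  32.   12. ]
lip_edge 0.75 [412. 224.] [557.   36.4  23. ]
tail_wall 0.96 [397. 350.] [479.  22.  24.]
contact_face 0.63 [405. 220.] [557.2  40.7  12. ]
3.7583
```

View pics/w_ch.png

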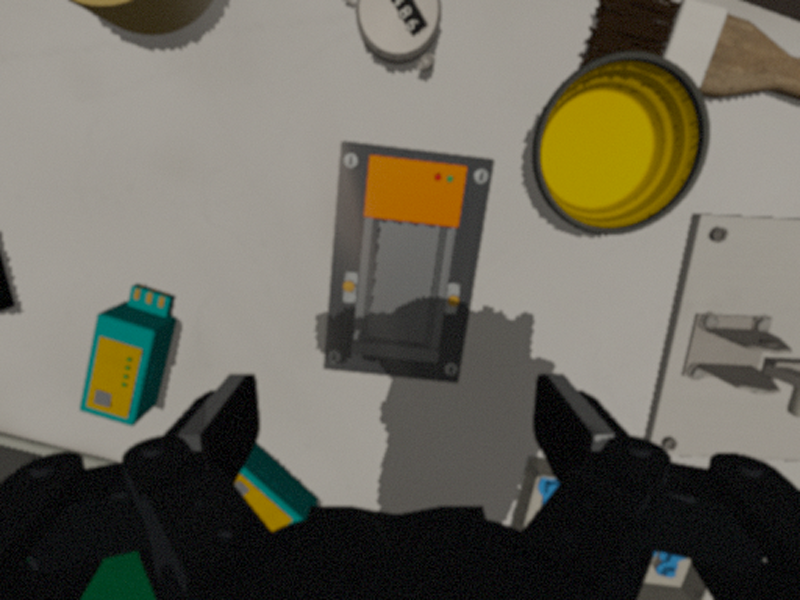

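The charger lies clear, with plate corners at (343,142), (493,158), (458,381) and (325,367) and the orange lip at (415,190). Next I'll measure its centreline and yaw from the plate and lip contours.

```bash
cat >> h.py <<'E'
def down(a): return Ro.from_matrix(np.array([[np.cos(a),np.sin(a),0],[np.sin(a),-np.cos(a),0],[0,0,-1]])).as_rotvec()
def quad(p,pts,z): # pts [(col,row)] in 800x600 -> world
    return np.array([onz(p,(r/1.5625,c/1.5625),z)[:2] for c,r in pts])
E
python3 - <<'E'
from h import *
p=arm.camera_params("wrist")
im=cv2.imread("pics/w_ch.png");hsv=cv2.cvtColor(im,cv2.COLOR_BGR2HSV)
m=cv2.inRange(hsv,(5,180,120),(18,255,255));m[:100]=0;m[250:]=0;m[:,:330]=0;m[:,500:]=0
cn=max(cv2.findContours(m,0,1)[0],key=cv2.contourArea);eps=cv2.approxPolyDP(cn,5,True)[:,0]
print("lip quad",eps.tolist());
def show(n,q):
    print(n,q.round(1).tolist(),"c",q.mean(0).round(1))
    for i in range(len(q)):
        e=q[(i+1)%len(q)]-q[i];print("  len",np.linalg.norm(e).round(1),"ang",np.rad2deg(np.arctan2(e[1],e[0])).round(2))
show("lip",quad(p,eps,27))
show("plate",quad(p,[(343,142),(493,158),(458,381),(325,367)],5))
c=im[120:400,300:520];cv2.imwrite("pics/crop.png",cv2.resize(c,None,fx=2.1,fy=2.1,interpolation=cv2.INTER_CUBIC))
E
```

```text
lip quad [[370, 156], [366, 215], [458, 225], [465, 166]]
lip [[586.5, 71.8], [554.4, 65.0], [564.6, 11.9], [597.0, 18.9]] c [575.6  41.9]
  len 32.8 ang -167.95
  len 54.0 ang -79.17
  len 33.2 ang 12.15
  len 53.9 ang 101.22
plate [[590.1, 91.0], [607.8, 1.3], [462.0, -26.4], [445.3, 64.4]] c [526.3  32.6]
  len 91.5 ang -78.82
  len 148.4 ang -169.25
  len 92.3 ang 100.45
  len 147.2 ang 10.41
```

View pics/crop.png

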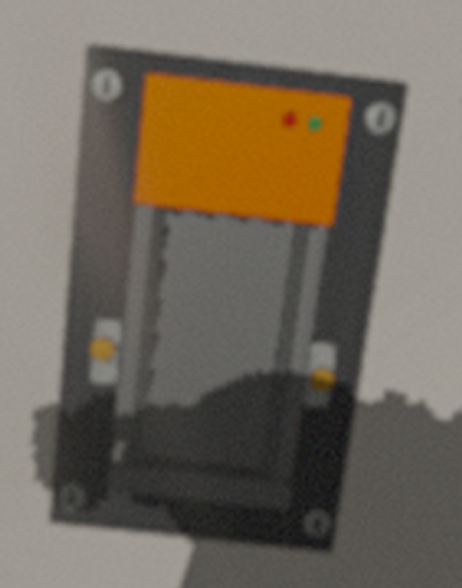

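The crop shows the lip, both side walls and the tail wall. Plate and lip agree on a centreline heading of about 10.9° and an origin near (515,30). Now I'll look closely at the battery.

Run:
```python
from h import *
arm.movep([440,297,150],down(np.deg2rad(22)))
arm.pause(.2)
p,im=wrist("w_bat",[("battery",0),("toe",0)])
t=arm.trace("wrist","battery");print([(round(d["confidence"],2),np.round(np.array(d["bbox"])*[800,600,800,600])) for d in t])
d=max(t,key=lambda d:-abs(d["bbox"][0]+d["bbox"][2]/2-.5)-abs(d["bbox"][1]+d["bbox"][3]/2-.45))
c=max(cv2.findContours(cv2.resize(d["mask"].astype(np.uint8),(800,600)),0,1)[0],key=cv2.contourArea)
print(cv2.approxPolyDP(c,5,True)[:,0].tolist())
print(arm.sense()["clock"])
```

```text
battery 0.71 [396. 262.] [454.1 303.6   0. ]
battery 0.58 [529. 375.] [414.7 188.7   0. ]
toe 0.8 [393. 190.] [495. 322.   0.]
toe 0.58 [570. 312.] [466.  183.7   0. ]
[(0.76, array([367., 180.,  62., 152.])), (0.68, array([653., 555.,  27.,  21.])), (0.66, array([  0., 253.,  28.,  63.])), (0.56, array([486., 309., 113., 142.]))]
[[383, 186], [380, 206], [369, 217], [367, 327], [424, 332], [432, 219], [420, 206], [419, 189]]
8.9583
```

View pics/w_bat.png

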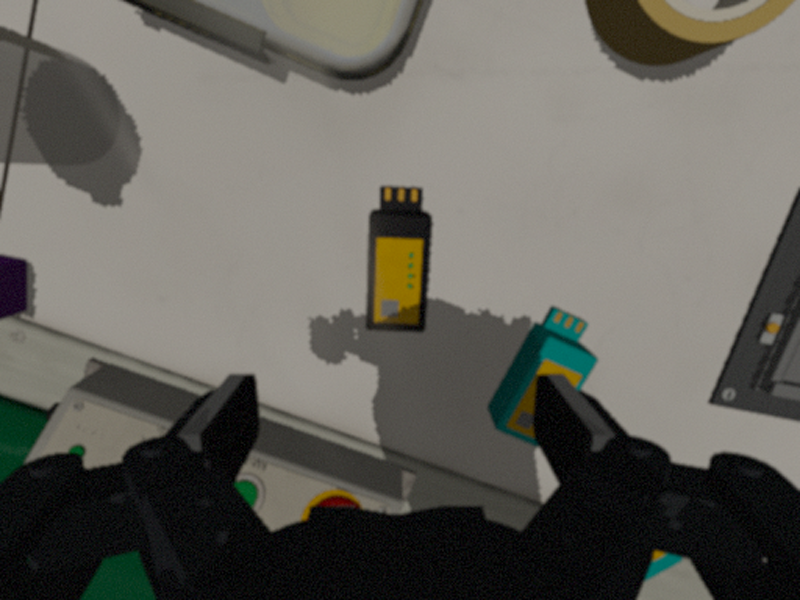

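The black pack sits at (398,262) with its toe up at (402,190), a clear match to the description. The teal look-alike is at (543,375). Next I'll fit its yaw, grasp it, lift it, and look at it in the hand to get the camera's lateral bias.

Run:
```python
from h import *
p=arm.camera_params("wrist")
q=quad(p,[(371,212),(431,214),(424,331),(367,328)],32);t=quad(p,[(381,187),(422,188)],8)
ax=(q[0]+q[1]-q[2]-q[3])/2;yaw=np.arctan2(ax[1],ax[0])
print("top",q.mean(0).round(1),"len",np.linalg.norm(ax).round(1),"wid",np.linalg.norm(q[0]-q[1]).round(1),np.rad2deg(yaw).round(2),"toe",t.mean(0).round(1))
u=np.array([np.cos(yaw),np.sin(yaw)])
c2=t.mean(0)-49*u;print("centre from toe",c2.round(1))
e=t.mean(0)-q.mean(0);print("yaw2",np.rad2deg(np.arctan2(e[1],e[0])).round(2),np.linalg.norm(e).round(1))
c=(q.mean(0)+c2)/2
arm.gripper_to(62)
arm.movep([*c,70],down(yaw))
arm.line_to([*c,10],speed=100,guard=6)
s0=arm.sense();print(s0["position"],s0["contact_force"].round(2) if hasattr(s0["contact_force"],"round") else s0["contact_force"])
arm.gripper_to(20,40)
s=arm.sense();print(s["width"],s["gripper_force"],s["contact_force"])
arm.line_to([*c,90],speed=120);arm.pause(.3)
s=arm.sense();print(s["width"],s["contact_force"],s["wrist_torque"],s["position"],s["clock"])
wrist("w_hold",[("battery",80),("toe",80)])
```

```text
top [453.6 301.9] len 68.6 wid 33.6 19.4 toe [498.5 317.8]
centre from toe [452.3 301.6]
yaw2 19.48 47.7
[453.47065117 302.10142135  10.90118689] [ 1.02  0.19 -0.  ]
35.295848999017586 42.049235701560974 [-0.36190234 -0.47560699  5.63414026]
35.42945624929373 [ 0.53505064  0.54928193 -2.85361931] [-0.01771863 -0.02612426 -0.00166271] [452.66411806 301.55499877  89.35726126] 11.9583
battery 0.93 [563. 433.] [450.5 235.6  80. ]
battery 0.85 [394. 371.] [452.9 303.5  80. ]
toe 0.94 [391. 240.] [496.9 319.8  80. ]
toe 0.66 [611. 359.] [482.9 232.   80. ]
```

View pics/w_hold.png

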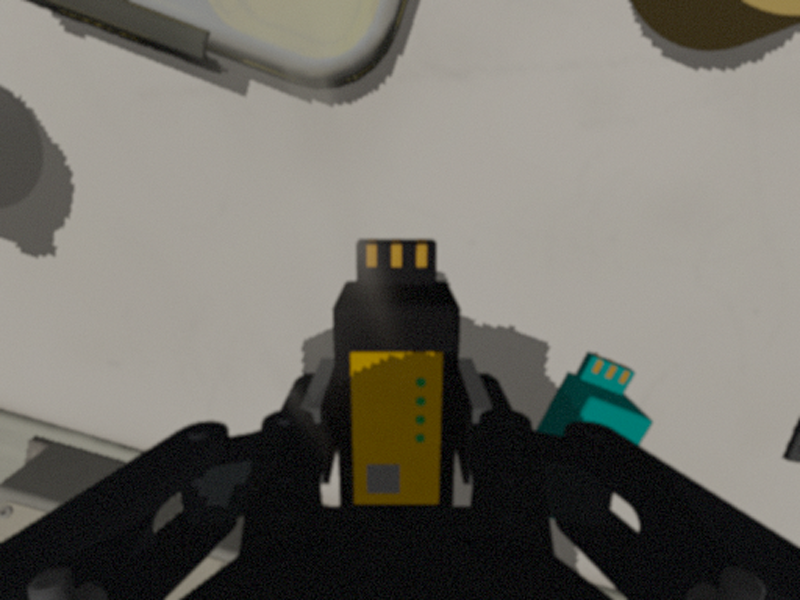

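Held squarely: toe centre at (396,260), body edges parallel to the image columns, and about 0.29 kg on the wrist. Next I'll compute the toe in the tool frame, then hover tilted over the pocket and compare toe and lip laterally at the same depth.

```bash
cat >> h.py <<'E'
YAW=np.deg2rad(10.9); O=np.array([515.,30.1]); TX,TZ=49.0,10.4
def U(): return np.array([np.cos(YAW),np.sin(YAW)])
def pose(a,lat,z,th,tx=None):
    """toe edge at a along u, lat along left normal of u, height z; tilt th deg"""
    tx=TX if tx is None else tx
    u=np.array([*U(),0]);n=np.array([-u[1],u[0],0]);Z=np.array([0,0,1.]);t=np.deg2rad(th)
    X=u*np.cos(t)-Z*np.sin(t);Zt=-(Z*np.cos(t)+u*np.sin(t));Y=np.cross(Zt,X)
    toe=np.array([*O,0])+a*u+lat*n+z*Z
    return toe-X*tx-Zt*TZ, Ro.from_matrix(np.array([X,Y,Zt]).T).as_rotvec()
def toe(S,tx=None):
    T=Ro.from_rotvec(S["ee_rot"]).as_matrix();w=np.array(S["position"])+T@[TX if tx is None else tx,0,TZ]
    u=U();d=w[:2]-O;return np.array([d@u,d@[-u[1],u[0]],w[2],np.rad2deg(np.arcsin(-T[2,0]))])
def lc(S,w): # world ->tool
    T=Ro.from_rotvec(S["ee_rot"]).as_matrix();return T.T@(np.array(w)-S["position"])
E
python3 - <<'E'
from h import *
p=arm.camera_params("wrist");S=arm.sense()
zb=S["position"][2]-10.4
for n,(c,r),z in [("toeL",(357,240),8),("toeR",(436,240),8),("topFL",(336,310),32),("topFR",(460,310),32),("yelTL",(350,352),32),("yelTR",(443,352),32),("yelBL",(354,505),32),("yelBR",(440,505),32)]:
    print(n,lc(S,onz(p,(r/1.5625,c/1.5625),zb+z)).round(2))
arm.movep(*pose(-60,0,110,0)); arm.movep(*pose(18,0,47,14));arm.pause(.3)
S=arm.sense();print(toe(S).round(2),S["contact_force"],S["clock"],S["joint_pos"])
wrist("w_hov",[])
E
```

```text
toeL [ 48.76 -13.23   2.38]
toeR [48.74 11.76  2.38]
topFL [ 32.65 -17.44 -21.61]
topFR [ 32.62  16.7  -21.61]
yelTL [ 20.3  -13.91 -21.61]
yelTR [ 20.28  12.34 -21.61]
yelBL [-30.59 -14.03 -21.59]
yelBR [-30.61  12.76 -21.59]
[17.73 -0.15 48.43 13.86] [ 0.20329435 -0.20310888 -2.48157805] 17.775 [ 0.06846019  0.30733793 -0.19827245  1.30540576 -0.02927602  3.02371904]
```

View pics/w_hov.png

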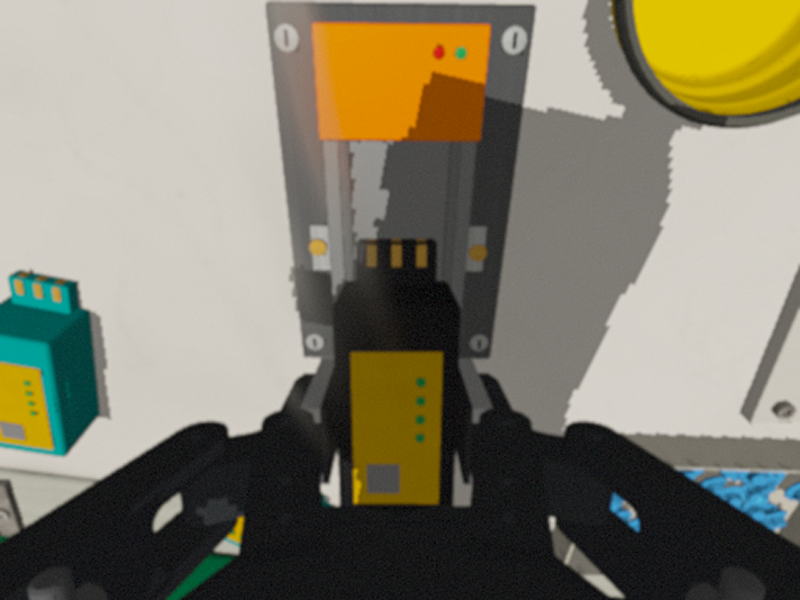

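Run:
```python
from h import *
p=arm.camera_params("wrist");S=arm.sense();u=U()
im=cv2.imread("pics/w_hov.png");hsv=cv2.cvtColor(im,cv2.COLOR_BGR2HSV)
m=cv2.inRange(hsv,(4,170,90),(17,255,255));m[160:]=0;m[:,:300]=0;m[:,500:]=0
for r in (30,60,90,110,130,136):
    c=np.where(m[r])[0];
    w=quad(p,[(c[0],r),(c[-1]+1,r)],27)-O;l=w@[-u[1],u[0]];print("orange",r,c[0],c[-1],"a",(w@u).mean().round(1),"lat",l.round(2),l.mean().round(2))
g=cv2.GaussianBlur(cv2.cvtColor(im,cv2.COLOR_BGR2GRAY),(5,5),0).astype(int)
for r in (70,200,225):
    gr=np.diff(g[r]);print(r,[(i,gr[i]) for i in range(255,545) if abs(gr[i])>=6 and abs(gr[i])==abs(gr[i-3:i+4]).max()])
for n,q,z in [("platetop",[(268,4),(534,6)],5),("platebot",[(305,354),(490,357)],5),("screwsT",[(286,39),(514,40)],6),("screwsB",[(314,343),(479,343)],6),("toe",[(357,240),(436,240)],None)]:
    if z is None:
        T=toe(S);z=T[2]+8*np.cos(np.deg2rad(14))
    w=quad(p,q,z)-O;l=w@[-u[1],u[0]];print(n,"a",(w@u).round(1),"lat",l.round(2),l.mean().round(2))
```

```text
orange 30 315 490 a 77.1 lat [ 26.07 -28.64] -1.28
orange 60 316 487 a 68.9 lat [ 26.47 -28.51] -1.02
orange 90 317 484 a 60.2 lat [ 26.88 -28.37] -0.74
orange 110 319 483 a 54.1 lat [ 26.72 -28.6 ] -0.94
orange 130 321 481 a 47.7 lat [ 26.56 -28.51] -0.98
orange 136 321 480 a 45.8 lat [ 26.71 -28.34] -0.81
70 [(271, np.int64(-19)), (272, np.int64(-19)), (314, np.int64(8)), (486, np.int64(-13)), (526, np.int64(26)), (527, np.int64(26))]
200 [(286, np.int64(-22)), (325, np.int64(7)), (326, np.int64(7)), (339, np.int64(-6)), (352, np.int64(10)), (387, np.int64(-17)), (470, np.int64(-6)), (471, np.int64(-6)), (509, np.int64(17))]
225 [(289, np.int64(-20)), (309, np.int64(9)), (340, np.int64(-6)), (352, np.int64(8)), (353, np.int64(8)), (372, np.int64(-13)), (373, np.int64(-13)), (506, np.int64(18))]
platetop a [85.5 84.8] lat [ 44.88 -46.68] -0.9
platebot a [-61.4 -63.3] lat [ 46.37 -46.19] 0.09
screwsT a [75.  74.6] lat [ 39.7  -40.83] -0.56
screwsB a [-54.1 -54.2] lat [ 41.09 -39.72] 0.68
toe a [19.1 19.1] lat [ 13.32 -11.73] 0.79
```

The toe at (396,240) sits slightly left of the lip's centreline at about (401,140). The in-hand camera bias is about +0.8 mm and the charger heading is about 10.55°. I'll correct both, go lower and measure again.

```bash
sed -i 's/^YAW=.*/YAW=np.deg2rad(10.55); O=np.array([515.2,29.0]); TX,TZ=49.0,10.4/' h.py
cat > look.py <<'E'
from h import *
def look(name,rows):
    p=arm.camera_params("wrist");S=arm.sense();u=U();wrist(name,[]);T=toe(S);print("toe",T.round(2),"t",round(S["clock"],2),"F",np.round(S["contact_force"],2))
    im=cv2.imread(f"pics/{name}.png");hsv=cv2.cvtColor(im,cv2.COLOR_BGR2HSV)
    m=cv2.inRange(hsv,(4,170,60),(17,255,255));m[:,:270]=0;m[:,530:]=0;m[235:]=0
    rs=[r for r in range(2,235,8) if (m[r]>0).sum()>120];out=[]
    for r in rs:
        c=np.where(m[r])[0];w=quad(p,[(c[0],r),(c[-1]+1,r)],27)-O;l=w@[-u[1],u[0]];out.append([(w@u).mean(),l.mean(),l[0]-l[1]])
    print("lip a,lat,w",np.round(out,2).tolist())
    zt=T[2]+8*np.cos(np.deg2rad(T[3]));w=quad(p,[(357,240),(436,240)],zt)-O;print("toe seen a,lat",(w@u).mean().round(2),(w@[-u[1],u[0]]).mean().round(2))
E
python3 - <<'E'
from look import *
arm.line_to(*pose(22,0,26,14),speed=60);arm.pause(.3)
look("w_low",[])
E
```

```text
toe [ 2.216e+01 -2.000e-02  2.623e+01  1.398e+01] t 18.63 F [ 0.47 -0.53 -2.88]
lip a,lat,w [[55.41, 0.63, 55.45], [53.15, 0.63, 55.3], [50.85, 0.77, 55.45], [48.51, 0.77, 55.3], [46.13, 0.77, 55.76]]
toe seen a,lat 23.44 0.93
```

View pics/w_low.png

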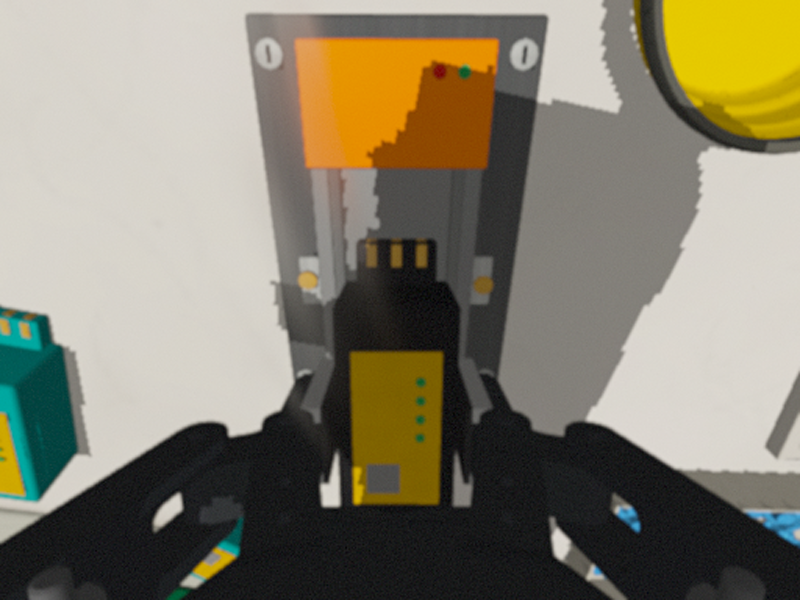

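Toe and lip are now aligned to within 0.2–0.3 mm (toe centre column 396.5, lip 396–397.5). I'll correct that remainder and feel gently for the pocket floor.

```bash
sed -i 's/O=np.array(\[515.2,29.0\])/O=np.array([515.25,28.77])/' h.py
python3 - <<'E'
from h import *
def st(n):
    S=arm.sense();u=U();F=np.array(S["contact_force"]);print(n,toe(S).round(2),"Fu,Fn,Fz",np.round([F[:2]@u,F[:2]@[-u[1],u[0]],F[2]],2),"M",np.round(S["wrist_torque"],2),"w",round(S["width"],2),round(S["clock"],2))
arm.line_to(*pose(24,0,20,14.5),speed=40);arm.pause(.2);st("pre")
print(arm.line_to(*pose(24,0,5,14.5),speed=10,guard=2));st("touch")
arm.pause(.2);st("settled")
E
```

```text
pre [2.400e+01 1.000e-02 2.002e+01 1.450e+01] Fu,Fn,Fz [-0.13 -0.16 -2.64] M [ 0.03 -0.31  0.03] w 35.07 19.18
True
touch [23.79  0.   11.3  14.53] Fu,Fn,Fz [ 0.1  -0.28  4.71] M [-0.01 -0.28  0.07] w 35.27 20.08
settled [23.76  0.   11.19 14.54] Fu,Fn,Fz [-0.53  0.09  5.77] M [ 0.05 -0.23 -0.04] w 35.09 20.28
```

The floor is felt at toe height 11.3 with no side force. I'll lift slightly, slide the toe in under the lip and feel for the contact.

```bash
cat >> h.py <<'E'
def st(n):
    S=arm.sense();u=U();F=np.array(S["contact_force"]);print(n,toe(S).round(2),"Fu,Fn,Fz",np.round([F[:2]@u,F[:2]@[-u[1],u[0]],F[2]],2),"M",np.round(S["wrist_torque"],2),"w",round(S["width"],2),round(S["clock"],2))
E
python3 - <<'E'
from h import *
ZF=11.3
arm.line_to(*pose(24,0,ZF+1,14.5),speed=15)
print(arm.line_to(*pose(34,0,ZF+.9,13),speed=20,guard=3));arm.pause(.2);st("at34")
g=arm.line_to(*pose(54,0,ZF+.8,12),speed=9,guard=1.6);st(f"touch {g}");arm.pause(.25);st("settled")
E
```

```text
False
at34 [33.96  0.   12.19 13.01] Fu,Fn,Fz [ 0.9  -0.88 -1.45] M [ 0.03 -0.34 -0.06] w 35.19 21.38
touch True [44.19  0.06 11.5  12.56] Fu,Fn,Fz [ 0.63 -0.95  1.56] M [ 0.01 -0.42 -0.03] w 34.96 22.62
settled [4.416e+01 3.000e-02 1.135e+01 1.256e+01] Fu,Fn,Fz [-1.01 -0.04  4.05] M [ 0.03 -0.33  0.02] w 35.14 22.88
```

Run:
```python
from h import *
S=toe(arm.sense())
arm.line_to(*pose(S[0]-1.5,0,12.3,12.3),speed=10);arm.pause(.3);st("lift")
g=arm.line_to(*pose(54,0,12.3,12),speed=9,guard=1.6);st(f"touch {g}");arm.pause(.25);st("settled")
```

```text
lift [4.255e+01 3.000e-02 1.205e+01 1.232e+01] Fu,Fn,Fz [-0.35 -0.61 -3.41] M [ 0.06 -0.32  0.03] w 35.68 23.49
touch True [4.412e+01 4.000e-02 1.158e+01 1.235e+01] Fu,Fn,Fz [0.41 0.03 0.36] M [ 0.04 -0.45  0.07] w 35.01 24.0
settled [44.08  0.05 11.44 12.35] Fu,Fn,Fz [ 1.08 -0.19  1.69] M [ 0.06 -0.46 -0.06] w 35.54 24.25
```

```bash
cat >> h.py <<'E'
def fr(n=1):
    F=np.array(arm.sense()["contact_force"]);u=U();return np.array([F[:2]@u,F[:2]@[-u[1],u[0]],F[2]])
def favg(n=5):
    out=[]
    for _ in range(n): out.append(fr());arm.pause(.01)
    return np.mean(out,0)
E
python3 - <<'E'
from h import *
arm.line_to(*pose(42,0,12.4,12.3),speed=10);arm.pause(.25)
print(toe(arm.sense()).round(2),favg().round(2))
for a in (43,44,45,46,47):
    arm.line_to(*pose(a,0,12.4,12.2),speed=10);arm.pause(.1)
    f=favg();S=arm.sense();print(a,toe(S).round(2),f.round(2),round(S["wrist_torque"][1],2),round(S["clock"],2))
    if abs(f[0])>4.5 or abs(f[2]+2.7)>7: break
E
```

```text
[4.186e+01 2.000e-02 1.220e+01 1.232e+01] [-0.17  0.46 -2.49]
43 [4.298e+01 1.000e-02 1.240e+01 1.220e+01] [ 0.36 -0.18 -2.05] -0.28 25.29
44 [43.98  0.   12.38 12.2 ] [-0.17 -0.15 -1.93] -0.23 25.68
45 [4.465e+01 2.000e-02 1.231e+01 1.224e+01] [-2.22 -0.2  -1.14] 0.17 26.07
46 [4.584e+01 1.000e-02 1.235e+01 1.222e+01] [-2.63 -0.11 -1.46] 0.25 26.47
47 [4.689e+01 2.000e-02 1.235e+01 1.221e+01] [-3.08 -0.13 -1.33] 0.43 26.86
```

Spring contact is felt at toe a≈44.65 (2.2 N, then 0.45 N/mm, as expected). I'll push to about 5.9 mm and then rock down in steps, watching the forces.

```bash
cat > rock.py <<'E'
from h import *
def go(a,z,th,l=0,sp=12):
    arm.line_to(*pose(a,l,z,th),speed=sp);arm.pause(.1)
    f=favg(4);S=arm.sense();print((a,z,th),toe(S).round(2),f.round(2),"M",np.round(S["wrist_torque"],2),round(S["width"],2),round(S["clock"],2))
    return f
E
python3 - <<'E'
from rock import *
for a,z,th in [(48,12.2,12),(49.3,12.1,11.7),(50.5,12.0,11.4),(50.6,11.9,10),(50.6,11.8,8.5),(50.6,11.8,7)]:
    f=go(a,z,th)
    if f[0]<-6.2 or abs(f[2]+2.5)>7 or abs(f[1])>5: print("stop");break
E
```

```text
(48, 12.2, 12) [47.94 -0.   12.26 12.  ] [-3.4   0.38 -0.36] M [-0.1   0.51 -0.03] 35.57 27.24
(49.3, 12.1, 11.7) [49.24  0.   12.18 11.7 ] [-3.94 -0.13 -0.03] M [-0.09  0.67 -0.04] 35.02 27.62
(50.5, 12.0, 11.4) [ 5.043e+01 -1.000e-02  1.205e+01  1.140e+01] [-4.66 -0.38  0.94] M [-0.18  0.8  -0.02] 35.17 28.01
(50.6, 11.9, 10) [5.037e+01 2.000e-02 1.185e+01 1.003e+01] [-5.23 -0.11  0.62] M [-0.2   0.93 -0.03] 35.42 28.4
(50.6, 11.8, 8.5) [50.58 -0.   11.84  8.52] [-5.67  0.12  1.32] M [-0.15  0.92 -0.02] 35.39 28.8
(50.6, 11.8, 7) [ 5.069e+01 -1.000e-02  1.183e+01  7.020e+00] [-4.84 -0.11  1.56] M [-0.17  0.88 -0.03] 35.12 29.19
```

Run:
```python
from rock import *
for a,z,th in [(50.6,11.75,5.5),(50.6,11.75,4),(50.5,11.75,2.7),(50.4,11.75,1.5),(50.3,11.75,.7)]:
    f=go(a,z,th)
    if f[0]<-6.5 or f[0]>2 or abs(f[2]+1)>8 or abs(f[1])>5: print("stop");break
```

```text
(50.6, 11.75, 5.5) [ 5.082e+01 -1.000e-02  1.185e+01  5.510e+00] [-4.51 -0.2   1.97] M [-0.21  0.79  0.01] 34.88 29.59
(50.6, 11.75, 4) [ 5.080e+01 -2.000e-02  1.186e+01  4.010e+00] [-3.54  0.22  2.33] M [-0.08  0.65  0.  ] 35.05 29.98
(50.5, 11.75, 2.7) [50.76 -0.   11.87  2.71] [-3.1   0.39  2.59] M [-0.08  0.51  0.01] 35.21 30.37
(50.4, 11.75, 1.5) [50.73  0.   11.89  1.5 ] [-2.34  0.26  2.51] M [ 0.01  0.27 -0.04] 35.26 30.75
(50.3, 11.75, 0.7) [50.77  0.   11.91  0.66] [-0.41  0.01  1.53] M [ 0.12 -0.13  0.  ] 34.57 31.13
```

Run:
```python
from rock import *
go(50.2,11.7,0)
g=arm.line_to(*pose(50.2,0,9.3,-.2),speed=6,guard=5);st(f"press {g}");arm.pause(.2);st("s")
wrist("w_seat",[])
```

```text
(50.2, 11.7, 0) [50.85  0.   12.25 -0.08] [-0.02  0.83  6.1 ] M [ 0.12  0.01 -0.03] 35.13 31.52
press True [ 5.087e+01  1.000e-02  1.228e+01 -1.000e-01] Fu,Fn,Fz [-0.35  0.18  3.51] M [0.03 0.07 0.01] w 35.4 31.73
s [ 5.087e+01 -1.000e-02  1.229e+01 -1.100e-01] Fu,Fn,Fz [-0.23  0.42  4.33] M [-0.07  0.11 -0.06] w 35.4 31.93
```

View pics/w_seat.png

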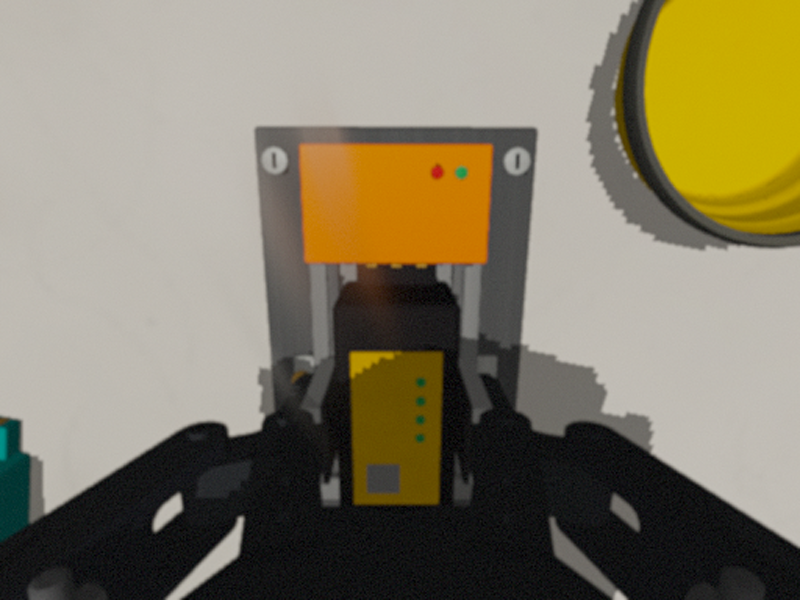

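In the seated view the toe's contact pads are disappearing under the lip edge at row 264 and the pack is centred between the walls, level with the tool. I'll let go, then feel the top at both ends with closed fingers to check that it is flat and fully home.

Run:
```python
from rock import *
arm.gripper_to(60);arm.pause(.1);st("open")
S=arm.sense();p0=np.array(S["position"]);arm.line_to(p0+[0,0,45],speed=120)
arm.gripper_to(0,40)
u=np.array([*U(),0]);n=np.array([-u[1],u[0],0]);_,R0=pose(0,0,0,0);st("up")
for a in (24,-22):
    b=np.array([*O,0])+a*u
    arm.line_to(b+[0,0,54],R0,speed=80);arm.pause(.15)
    g=arm.line_to(b+[0,0,38],speed=12,guard=4);S=arm.sense();print(a,g,"top z",np.round(S["position"],2),"F",np.round(S["contact_force"],2),round(S["clock"],2))
    arm.line_to(b+[0,0,54],speed=60)
```

```text
open [50.5   0.17 11.94 -0.06] Fu,Fn,Fz [ 0.62 -0.39  0.13] M [-0.02 -0.05 -0.03] w 59.75 32.45
up [50.5   0.17 56.9  -0.08] Fu,Fn,Fz [-0.37  0.23 -0.4 ] M [ 0.05 -0.03 -0.02] w -0.09 33.58
24 True top z [538.84  33.16  43.64] F [-0.2   0.06  5.44] 35.08
-22 True top z [493.57  24.75  43.65] F [0.66 0.12 5.45] 37.16
```

Both ends read the same height, 43.65, which gives a floor of about 11.65. I'll do one firmer but still gentle press at each end to confirm it doesn't sink further, then retreat and look.

Run:
```python
from rock import *
u=np.array([*U(),0]);_,R0=pose(0,0,0,0)
for a in (-22,24):
    b=np.array([*O,0])+a*u
    arm.line_to(b+[0,0,50],R0,speed=80);arm.pause(.1)
    for gd in (4,12):
        g=arm.line_to(b+[0,0,38],speed=10,guard=gd);S=arm.sense();print(a,g,"z",np.round(S["position"][2],2),"F",np.round(S["contact_force"],2))
    arm.line_to(b+[0,0,54],speed=80)
b=np.array([*O,0])-45*u
arm.line_to(b+[0,0,100],speed=150);arm.pause(.2);wrist("w_end",[]);print(arm.sense()["clock"])
```

```text
-22 True z 43.61 F [ 0.27 -0.49  4.37]
-22 True z 43.64 F [-1.16 -0.42  5.97]
24 True z 43.63 F [-0.3  -0.97  5.61]
24 True z 43.6 F [-0.58 -0.8   6.13]
42.175
```

View pics/w_end.png

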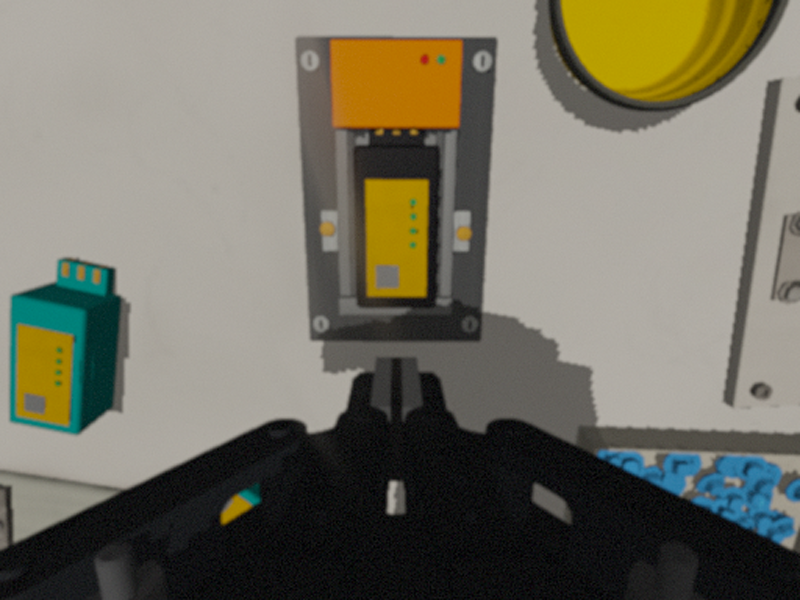

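The pack lies flat between the side walls, with its toe under the lip at row 130 and the tail wall visible behind it at row 305. It doesn't sink further under pressure at either end, and the robot is clear of it. Handing in.

```bash
python3 -c "
from cell import arm
print(arm.finish_job())"
```

```text
the job is handed in; nothing more can be done
None
```

The black and yellow battery pack is seated in the charger and the job is handed in: toe under the lip, tail behind the end wall, top level at both ends, gripper clear, about 42 s of the 69 s used.

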